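Compare two leaf springs on their test jigs

ROBOT

A 6-joint arm with a two-finger parallel gripper is mounted at the origin on a cart in front of the work surface, level with it; the furniture and walls round the work are solid. World frame = base frame: x ahead of the robot, y to its left, z up, the work surface at z = 0. Lengths are in m, angles in rad, forces in N, time in s.
With the tool pointing down it reaches from about 0.375 to 0.975 m from the base axis. Payload 3.8 kg.
Tool frame: the origin (TCP) lies at the very end of the fingers, on their centre line; the grasp point (between the pads) lies bot.grasp_offset behind it (bot.grasp_offset is the distance from the TCP to the grasp point, in m); y points along the fingers, x is the direction in which the jaws open and shut, and the axes are right-handed (so a half turn about y gives the same grasp; the last joint's range is limited). The gripper opens to 85 mm and grips with 20 to 120 N. Pads are 22 mm wide; open, the fingers measure 114 mm over their backs; the gripper's body (76 mm by 85 mm) begins 54 mm behind the grasp point. The pads swing forward as they close: fully open they stand 13 mm farther back than shut.
Start: joints at [1.173, 0.264, 1.604, -0, 1.274, -0.037], TCP at [0.238, 0.632, 0.231] pointing down, gripper open.
Joint ranges: [-2.63, 2.63], [-0.94, 2.18], [0.31, 2.57], [-1.31, 4.45], [0, 2.66], [-2.55, 2.55]. Speed limits (rad/s): [2.57, 2.57, 3.14, 3.14, 3.14, 3.14].

INTERFACE

Orientations are given as a rotation vector (axis times angle).
In Python, from workcell import sensors, read_camera, job, bot gives the robot as it stands.
- The arm moves only by the tool arm_command, never from a script. Its argument "deltas" is a list of rows, each a list of 4 numbers: the shift along the tool's x, y, z in m, then the turn about the tool's y in rad. A call has 1 to 20 rows; each row shifts and turns the commanded pose from where the row before left it, along the tool's axes as they then stand; what a row does not reach is not made up. A row lasts 1/8 s, in which the tool goes at most 62.5 mm and 10.7 degrees, less where a joint would pass 70% of its speed; a pose out of reach is approached as far as the arm can. A call is refused whole if a number of a shift passes 0.0625 or a number of a turn 0.188, either way. A call with a gripper value outside its range is refused whole. "fingers" is the finger opening in m, from 0 to 0.0854, set as the call begins (left out, the last holds). The fingers move at their own pace and stop on an object; "newtons" is the grip in N (left out, the last holds). Time passes only in rows, so rows that do not move let the fingers close. It gives the time, the measured TCP pose, the force and the opening at its end, in the units of the state.
- sensors.read_state(): the state, without advancing time (a new reading comes with each control period).
- read_camera(name): name is "scene" or "top" or "wrist"; returns a dict with "color" (384x512x3 uint8, red, green, blue), "vfov" (degrees; the focal length in pixels is half the picture's height over the tangent of half this angle, whatever the lens; pixels are square), "cx", "cy" (the principal point, pixels), "R" (3x3) and "t" (3): a world point X has camera coordinates R X + t; the wrist camera has in their place "T_tool_cam" (4x4, takes a point from camera to tool coordinates, whose origin is the TCP and whose axes are the tool frame's). Camera axes: x right, y down, z forward; pixel columns grow to the right and rows downward; lengths in m; the calibration is good to about 2 mm. The wrist camera is an equidistant fisheye: a pixel r from the principal point sees the ray r / f radians off the axis. A picture is of the moment at which its call begins: read the wrist's pose just before it. There is no depth.
- job.finish_job(): hands the job in, once; it reports no verdict.
The state is a dict: "time": time; "q": joint angles; "joint_vel": joint speeds; "joint_torque": joint torques, N m; "tool_pos": TCP position; "tcp_rot": TCP orientation; "wrist_force": force on the tool from outside, world axes, zero at the start; "torque": the same for the moment, N m; "width": opening from 0.0 (shut) to 1.0 (fully open).
Only numpy, scipy, OpenCV 4.12 (cv2) and the standard library are available. Lean on these libraries where they do the work, as an engineer would, in place of code of your own. Each camera call takes 0.05 s, during which the arm holds its last target.

TASK

Compare the stiffness of two clamped leaf springs: with the closed fingertips press the blue pad on the free tip of one spring down to its stop without ramming it, hold it there for a good second and let it spring back up, then do the same with the orange pad. Do not press the spring with the black pad, and leave the clear beaker standing where it is.

Things in the scene. Friction and masses are not known exactly. Their poses are not given: they have to be found in the camera images.
- blue_tip (a point): Blue pad, to press first. Pad disc, 28 mm wide, 6 mm thick, on the free tip (robot's side) of a level steel leaf 26 mm wide, clamped 97 mm behind it. Point: centre of the pad's top, 60 mm above the worktop at rest; x along the leaf to the clamp, z up. Pressed, it sinks 14 mm (top at 46 mm) to a fixed stop; let go, it springs back up. About 6 N brings it to the stop.
- orange_tip (a point): Orange pad, to press second. Pad disc, 28 mm wide, 6 mm thick, on the free tip (robot's side) of a level steel leaf 26 mm wide, clamped 97 mm behind it. Point: centre of the pad's top, 60 mm above the worktop at rest; x along the leaf to the clamp, z up. Pressed, it sinks 14 mm (top at 46 mm) to a fixed stop; let go, it springs back up. About 3.5 N brings it to the stop.
- black_tip (a point): Black pad of a third, like spring, not to be pressed. Point: centre of its top, 60 mm up. All three jigs: base plate 164 x 50 x 10 mm fixed to the worktop, from 22 mm in front of the pad's centre to 142 mm behind it; clamp block at the far end, 68 mm tall.
- beaker_mid (a point): Empty clear beaker, 53 mm in diameter, 70 mm tall, standing loose on the worktop to the left of the jigs; this point is its centre, 35 mm up.

How it is judged:
On the way, in this order (a step that is already met when the one before it is completed fails the run):
1. the blue pad is held down at its stop, the fingers over it, while the orange one is up (height (world z) of blue_tip below 0.049 m and horizontal distance between the grasp point and blue_tip below 0.025 m and height (world z) of orange_tip above 0.0575 m), for 0.8 s.
2. then the orange pad is held down at its stop, the fingers over it, while the blue one is up again (height (world z) of orange_tip below 0.049 m and horizontal distance between the grasp point and orange_tip below 0.025 m and height (world z) of blue_tip above 0.0575 m), for 0.8 s.
At the end, for the whole second after the job is handed in: All three pads are back up at rest height (within 2.5 mm) and the beaker stands within 20 mm of where it stood (height (world z) of each of blue_tip, orange_tip, black_tip above 0.0575 m and distance of beaker_mid from where it was at the start of the episode below 0.02 m); the robot touches nothing.
It fails at once if the black pad is pressed down more than 4 mm (height (world z) of black_tip below 0.056 m).
It fails at once if the beaker is shifted or knocked over (20 mm) (distance of beaker_mid from where it was at the start of the episode above 0.02 m).
It fails at once if a spring is rammed: the fingers press on anything with more than 60 N (contact force between the fingers and anything else above 60 N).
It also fails if it takes over 54 s, if anything falls off the work surface, if the arm or the gripper's body presses on something with over 40 N, if the wrist force passes 120 N, or if a joint passes its speed limit or range.

## Working session

There is one attempt and no reset: what is moved stays moved. The work goes in short steps, Python scripts to look and compute and a tool call to move; the robot and the scene stay as the last step left them, time stands still between calls to the robot, and variables do not carry over. Pictures are saved under pics/ and viewed, and the job is handed in when it is done.

Besides the shell and the picture viewer there is one more tool, called after "Emit:" as a command line: name --pt "numbers of a row" for each row, then --argument value for the rest. arm_command: Moves the arm, as the interface text tells. Its arguments: {"type":"object","properties":{"deltas":{"type":"array"},"fingers":{"type":"number"},"newtons":{"type":"number"}},"required":["deltas"]}

```bash
mkdir -p pics; ls
python3 - <<'E'
from workcell import sensors, read_camera, job, bot
import cv2,numpy as np
s=sensors.read_state()
for k,v in s.items(): print(k,np.round(v,4))
print(bot.grasp_offset)
for n in ("scene","top","wrist"):
    c=read_camera(n); cv2.imwrite(f"pics/{n}0.png",c["color"][:,:,::-1])
    print(n,{k:np.round(v,4).tolist() for k,v in c.items() if k!="color"})
    np.save(f"{n}0.npy",c,allow_pickle=True)
E
```

```text
pics
time 0.0
q [ 1.173   0.2647  1.6054  0.      1.2737 -0.0369]
joint_vel [ 0.0002 -0.0006  0.0014  0.0001  0.0001  0.0007]
joint_torque [-1.00000e-04 -5.15099e+01 -3.67317e+01 -5.00000e-04  1.29000e-02
 -0.00000e+00]
tool_pos [0.238  0.6308 0.2299]
tcp_rot [-1.3598 -0.938   0.9412]
wrist_force [ 0.2207 -0.8103 -1.6574]
torque [0.0005 0.0033 0.0037]
width 0.9993
0.0187
scene {'vfov': 48.156, 'cx': 251.7414, 'cy': 204.1639, 'R': [[0.8095, -0.5866, -0.0226], [-0.2938, -0.3715, -0.8807], [0.5083, 0.7196, -0.4731]], 't': [-0.2755, 0.2613, 0.7599]}
top {'vfov': 42.4123, 'cx': 258.5287, 'cy': 195.258, 'R': [[0.0023, -1.0, -0.001], [-0.9971, -0.0022, -0.0766], [0.0766, 0.0012, -0.9971]], 't': [0.1606, 0.4793, 1.3483]}
wrist {'vfov': 65.7065, 'cx': 255.2636, 'cy': 189.5036, 'T_tool_cam': [[1.0, -0.0004, 0.0002, -0.0007], [-0.0003, -0.2716, 0.9624, -0.1429], [-0.0003, -0.9624, -0.2716, 0.0695], [0.0, 0.0, 0.0, 1.0]]}
```

View pics/scene0.png

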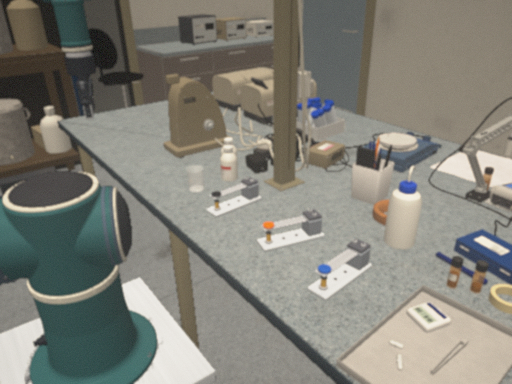

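View pics/top0.png

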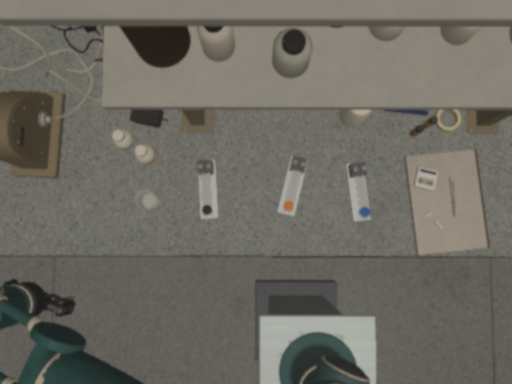

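View pics/wrist0.png

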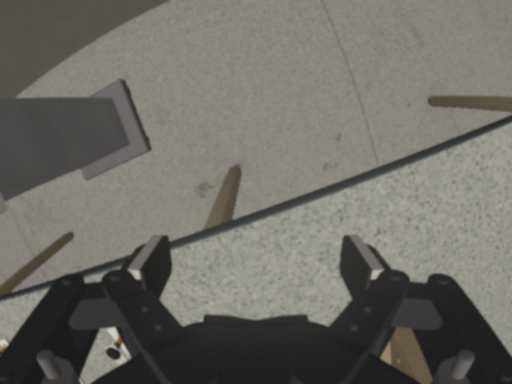

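The scene view shows the blue pad at about (325,270), orange at (268,226) and black at (216,196), with the beaker at (195,178). The top view shows blue at (364,212), orange at (288,205), black at (207,210) and the beaker at (149,200), with a shelf overhead behind the jigs. The wrist view mostly shows the table edge. Next I'll triangulate.

```bash
cat > h.py <<'E'
import numpy as np,cv2
from scipy.spatial.transform import Rotation as Rn
def f(c): return 192/np.tan(np.radians(c["vfov"]/2))
def ray(c,u,v):
    R=c["R"];o=-R.T@c["t"];d=R.T@np.array([(u-c["cx"])/f(c),(v-c["cy"])/f(c),1]);return o,d/np.linalg.norm(d)
def plane(c,u,v,z):
    o,d=ray(c,u,v);return o+d*(z-o[2])/d[2]
def tri(rs):
    A=sum(np.eye(3)-np.outer(d,d) for o,d in rs);b=sum((np.eye(3)-np.outer(d,d))@o for o,d in rs)
    p=np.linalg.solve(A,b);return p,[np.linalg.norm((np.eye(3)-np.outer(d,d))@(p-o)) for o,d in rs]
def blob(img,col,win):
    h=cv2.cvtColor(img,cv2.COLOR_RGB2HSV).astype(int);H,S,V=h[...,0],h[...,1],h[...,2]
    m={'blue':(H>100)&(H<130)&(S>120)&(V>60),'orange':(H>3)&(H<20)&(S>150)&(V>110),'black':V<60}[col]
    u0,u1,v0,v1=win;k=np.zeros_like(m);k[v0:v1,u0:u1]=1;m=m&k
    n,l,st,ce=cv2.connectedComponentsWithStats(m.astype(np.uint8))
    i=1+np.argmax(st[1:,4]);return ce[i],st[i]
E
python3 - <<'E'
from h import *
sc=np.load("scene0.npy",allow_pickle=True).item();tp=np.load("top0.npy",allow_pickle=True).item()
for n,a,b in (("blue",(310,340,258,285),(350,380,200,225)),("orange",(255,285,215,240),(278,300,195,218)),("black",(205,228,186,205),(197,218,202,220))):
    ca,sa=blob(sc["color"],n,a);cb,sb=blob(tp["color"],n,b)
    p,e=tri([ray(sc,*ca),ray(tp,*cb)])
    print(n,ca.round(1),sa,cb.round(1),sb,"tri",p.round(4),np.round(e,4),"pl",plane(sc,*ca,.058).round(4),plane(tp,*cb,.06).round(4))
for n,(u,v) in dict(blueclamp=(357.5,170),orangeclamp=(298,163),blackclamp=(205.5,166),beaker=(149,200)).items(): print(n,plane(tp,u,v,.068).round(3))
for v in (25,107): print("shelf edge",[plane(tp,250,v,z).round(3) for z in (0,.4,.6)])
o=cv2.resize(tp["color"][140:230,120:400],None,fx=2.8,fy=2.8,interpolation=cv2.INTER_CUBIC);cv2.imwrite("pics/topcrop.png",o[:,:,::-1])
o=cv2.resize(sc["color"][150:310,170:390],None,fx=3.5,fy=3.5,interpolation=cv2.INTER_CUBIC);cv2.imwrite("pics/sccrop.png",o[:,:,::-1])
s=[-1.3598,-0.938,0.9412];print(Rn.from_rotvec(s).as_matrix().round(3))
E
```

```text
blue [324.  268.5] [319 265  11   8  75] [364.6 211.5] [361 208   8   8  47] tri [ 0.433  -0.1223  0.0566] [0.0001 0.0001] pl [ 0.4316 -0.1236  0.058 ] [ 0.4329 -0.1217  0.06  ]
orange [268.1 224.6] [264 222   9   6  49] [288.1 205.2] [285 202   7   8  44] tri [0.4494 0.0823 0.057 ] [0. 0.] pl [0.4484 0.081  0.058 ] [0.4492 0.0824 0.06  ]Traceback (most recent call last):
  File "<stdin>", line 4, in <module>
  File "h.py", line 16, in blob
    i=1+np.argmax(st[1:,4]);return ce[i],st[i]
        ~~~~~~~~~^^^^^^^^^^
    return _wrapfunc(a, 'argmax', axis=axis, out=out, **kwds)
    return bound(*args, **kwds)
ValueError: attempt to get argmax of an empty sequence
```

```bash
sed -i 's/V<60/V<95/' h.py
python3 - <<'E'
from h import *
sc=np.load("scene0.npy",allow_pickle=True).item();tp=np.load("top0.npy",allow_pickle=True).item()
for n,a,b in (("black",(208,226,186,202),(197,218,202,220)),):
    ca,sa=blob(sc["color"],n,a);cb,sb=blob(tp["color"],n,b)
    p,e=tri([ray(sc,*ca),ray(tp,*cb)])
    print(n,ca.round(1),sa,cb.round(1),sb,"tri",p.round(4),np.round(e,4),"pl",plane(sc,*ca,.058).round(4),plane(tp,*cb,.06).round(4))
for n,(u,v) in dict(blueclamp=(357.5,170),orangeclamp=(298,163),blackclamp=(205.5,166),beaker=(149,200)).items(): print(n,plane(tp,u,v,.068).round(3))
for v in (25,107): print("shelf edge",[plane(tp,250,v,z).round(3).tolist() for z in (0,.4,.6)])
print("board edge",plane(tp,250,255,0))
o=cv2.resize(tp["color"][140:230,120:400],None,fx=2.8,fy=2.8,interpolation=cv2.INTER_CUBIC);cv2.imwrite("pics/topcrop.png",o[:,:,::-1])
o=cv2.resize(sc["color"][150:310,170:390],None,fx=3.5,fy=3.5,interpolation=cv2.INTER_CUBIC);cv2.imwrite("pics/sccrop.png",o[:,:,::-1])
print(Rn.from_rotvec([-1.3598,-0.938,0.9412]).as_matrix().round(3))
E
```

```text
black [215.9 193.7] [212 192   8   4  26] [206.7 209.3] [203 205   9   9  62] tri [0.4383 0.3002 0.0562] [0.0003 0.0003] pl [0.4368 0.2969 0.058 ] [0.4379 0.2999 0.06  ]
blueclamp [ 0.543 -0.103  0.068]
orangeclamp [0.562 0.056 0.068]
blackclamp [0.553 0.304 0.068]
beaker [0.462 0.453 0.068]
shelf edge [[0.971, 0.187, 0.0], [0.798, 0.179, 0.4], [0.712, 0.175, 0.6]]
shelf edge [[0.732, 0.186, 0.0], [0.628, 0.179, 0.4], [0.576, 0.175, 0.6]]
board edge [0.31409052 0.18494926 0.        ]
[[ 0.353 -0.001 -0.936]
 [ 0.936 -0.002  0.353]
 [-0.002 -1.     0.   ]]
```

View pics/topcrop.png

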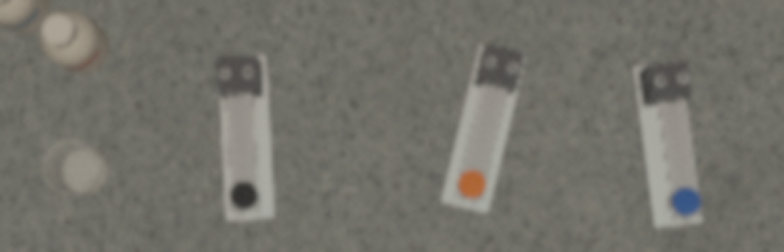

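View pics/sccrop.png

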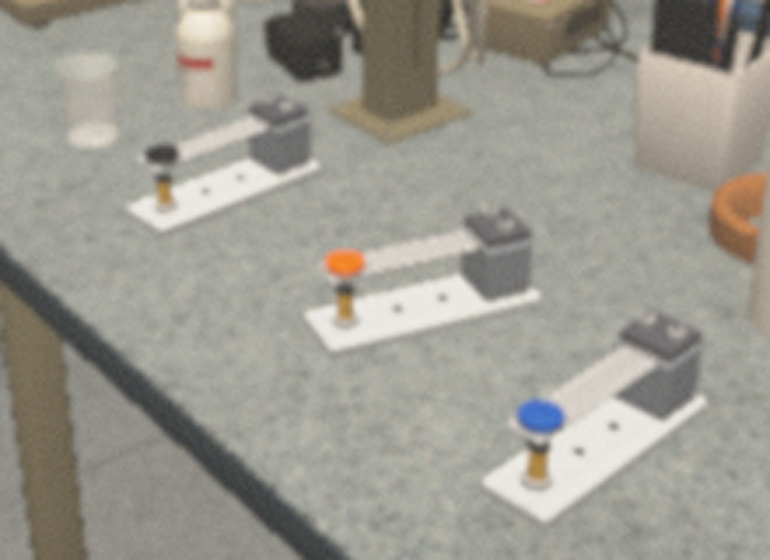

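Triangulated positions, all in reach and about 57 mm up at the middle of the discs, as expected:

| Point | x (m) | y (m) |
|---|---|---|
| Blue | 0.433 | -0.122 |
| Orange | 0.449 | 0.082 |
| Black | 0.438 | 0.300 |

The clamps lie 110 mm or more behind the pads. I'll move at height 0.23: pull in radially, then arc round to blue with the fingers closing.

Emit:
arm_command --pt "-0.0373 0 0 0" --pt "-0.0373 0 0 0" --pt "-0.0373 0 0 0" --pt "-0.0373 0 0 0" --pt "-0.0373 0 0 0" --pt "-0.0373 0 0 0" --pt "-0.0025 0 -0.0476 0.106" --pt "-0.0025 0 -0.0476 0.106" --pt "-0.0025 0 -0.0476 0.106" --pt "-0.0025 0 -0.0476 0.106" --pt "-0.0025 0 -0.0476 0.106" --pt "-0.0025 0 -0.0476 0.106" --pt "-0.0025 0 -0.0476 0.106" --pt "-0.0025 0 -0.0476 0.106" --pt "-0.0025 0 -0.0476 0.106" --pt "-0.0025 0 -0.0476 0.106" --pt "-0.0025 0 -0.0476 0.106" --pt "-0.0025 0 -0.0476 0.106" --pt "-0.0025 0 -0.0476 0.106" --pt "-0.0025 0 -0.0476 0.106" --fingers 0 --newtons 40

```text
time: 2.65
tool_pos: [0.4335, -0.1219, 0.2311]
tcp_rot: [-1.56, 0.218, -0.218]
wrist_force: [-0.0, -0.5, 0.7]
width: 0.001
```

Emit:
arm_command --pt "0 0.025 0 0" --pt "0 0.035 0 0" --pt "0 0.035 0 0" --pt "0 0.025 0 0" --pt "0 0.012 0 0" --pt "0 0 0 0" --pt "0 0 0 0"

```text
time: 3.52
tool_pos: [0.4348, -0.1207, 0.1004]
tcp_rot: [-1.56, 0.213, -0.217]
wrist_force: [0.4, -1.1, -0.7]
width: -0.002
```

```bash
cat >> h.py <<'E'
def wray(c,s,u,v):
    du,dv=u-c["cx"],v-c["cy"];r=np.hypot(du,dv);th=r/f(c)
    d=np.array([np.sin(th)*du/r,np.sin(th)*dv/r,np.cos(th)])
    R=Rn.from_rotvec(s["tcp_rot"]).as_matrix();T=c["T_tool_cam"]
    return np.array(s["tool_pos"])+R@T[:3,3],R@T[:3,:3]@d
E
python3 - <<'E'
from h import *
from workcell import sensors, read_camera
s=sensors.read_state();c=read_camera("wrist");cv2.imwrite("pics/w1.png",c["color"][:,:,::-1])
print(s["time"],np.round(s["tool_pos"],4),s["wrist_force"],Rn.from_rotvec(s["tcp_rot"]).as_matrix().round(3))
np.save("w1.npy",[s,c],allow_pickle=True)
c=read_camera("scene");o=cv2.resize(c["color"][150:310,220:400],None,fx=3.5,fy=3.5,interpolation=cv2.INTER_CUBIC);cv2.imwrite("pics/s1.png",o[:,:,::-1])
E
```

```text
3.525 [ 0.4348 -0.1207  0.1004] [ 0.38083363 -1.14100774 -0.68175131] [[ 0.963  0.002  0.27 ]
 [-0.27  -0.001  0.963]
 [ 0.002 -1.    -0.   ]]
```

View pics/w1.png

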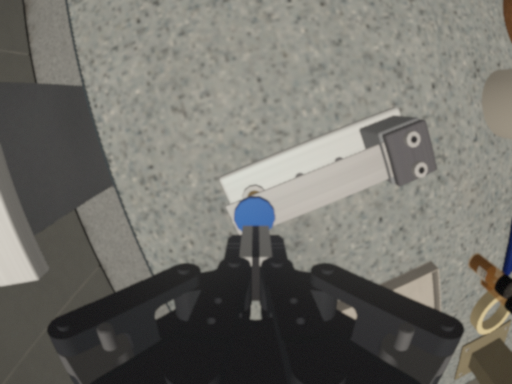

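View pics/s1.png

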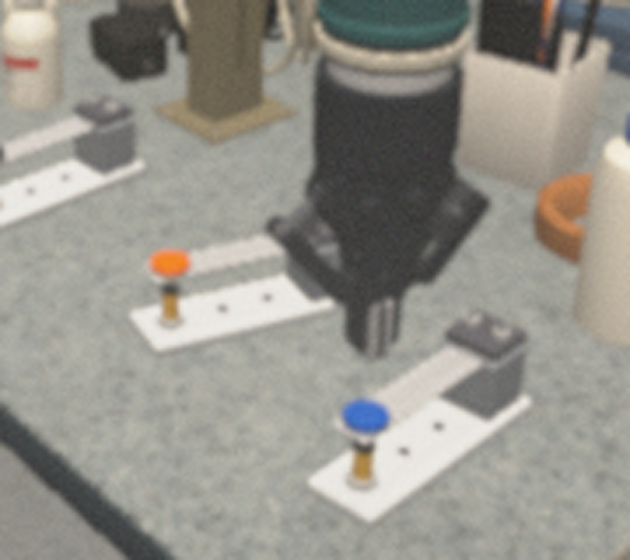

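The wrist view shows the blue pad at about (254,214), almost directly ahead of the closed fingertips. I'll check its position from that ray.

Run:
```python
from h import *
s,c=np.load("w1.npy",allow_pickle=True)
ce,st=blob(c["color"],"blue",(220,290,180,250))
h=cv2.cvtColor(c["color"],cv2.COLOR_RGB2HSV)
m=((h[...,0]>100)&(h[...,0]<130)&(h[...,1]>120)).astype(np.uint8);m[:180]=0;m[250:]=0;m[:,:220]=0;m[:,290:]=0
ct=max(cv2.findContours(m,0,1)[0],key=cv2.contourArea);print(cv2.minEnclosingCircle(ct),ce,st)
(u,v),r=cv2.minEnclosingCircle(ct)
o,d=wray(c,s,u,v);print("on .06",(o+d*(.06-o[2])/d[2]).round(4))
tp=np.load("top0.npy",allow_pickle=True).item();sc=np.load("scene0.npy",allow_pickle=True).item()
p,e=tri([(o,d),ray(tp,364.6,211.5),ray(sc,324,268)]);print(p.round(4),np.round(e,4))
a=wray(c,s,u-r,v);b=wray(c,s,u+r,v)
print("diam",np.linalg.norm((a[0]+a[1]*(.06-a[0][2])/a[1][2])-(b[0]+b[1]*(.06-b[0][2])/b[1][2])))
```

```text
((253.91651916503906, 215.90103149414062), 19.355628967285156) [253.73289902 212.74267101] [235 198  39  31 921]
on .06 [ 0.4328 -0.1218  0.06  ]
[ 0.4328 -0.1223  0.0581] [0.0002 0.0002 0.0001]
diam 0.025526974108979774
```

Emit:
arm_command --pt "-0.0016 0.008 -0.0018 0" --pt "0 0.012 0 0" --pt "0 0.01 0 0" --pt "0 0.004 0 0" --pt "0 0.003 0 0" --pt "0 0.003 0 0" --pt "0 0.003 0 0" --pt "0 0.003 0 0" --pt "0 0.003 0 0" --pt "0 0.002 0 0" --pt "0 0.001 0 0" --pt "0 0 0 0"

```text
time: 5.12
tool_pos: [0.4321, -0.1218, 0.0475]
tcp_rot: [-1.56, 0.215, -0.215]
wrist_force: [-1.6, -0.4, 5.7]
width: 0.001
```

Run:
```python
from workcell import sensors
s=sensors.read_state();print(s["time"],s["tool_pos"],s["wrist_force"])
```

```text
5.125 [ 0.4320615  -0.12177042  0.04751107] [-1.56527775 -0.44722564  5.72152761]
```

Emit:
arm_command --pt "0 0.001 0 0" --pt "0 0.001 0 0" --pt "0 0 0 0" --pt "0 0 0 0"

```text
time: 5.62
tool_pos: [0.4323, -0.1218, 0.0463]
tcp_rot: [-1.56, 0.215, -0.215]
wrist_force: [-4.1, 1.0, 11.2]
width: 0.002
```

Run:
```python
from workcell import sensors,read_camera
import cv2
s=sensors.read_state();print(s["time"],s["tool_pos"],s["wrist_force"])
c=read_camera("scene");o=cv2.resize(c["color"][150:310,220:400],None,fx=3.5,fy=3.5,interpolation=cv2.INTER_CUBIC);cv2.imwrite("pics/s2.png",o[:,:,::-1])
```

```text
5.625 [ 0.43226138 -0.12181362  0.04629646] [-4.13051532  0.95168867 11.15450646]
```

View pics/s2.png

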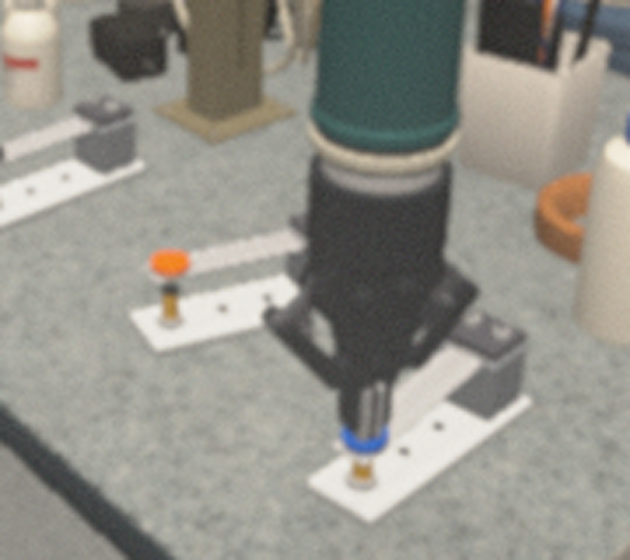

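The picture shows the blue pad pressed down at crop position (365,440) under the fingertips. Force has risen to 11 N with the TCP at 46.3 mm, so the pad is on its stop. I'll hold for about 1.5 s, then lift.

Emit:
arm_command --pt "0 0 0 0" --pt "0 0 0 0" --pt "0 0 0 0" --pt "0 0 0 0" --pt "0 0 0 0" --pt "0 0 0 0" --pt "0 0 0 0" --pt "0 0 0 0" --pt "0 0 0 0" --pt "0 0 0 0" --pt "0 0 0 0" --pt "0 0 0 0"

```text
time: 7.18
tool_pos: [0.4323, -0.1218, 0.0463]
tcp_rot: [-1.56, 0.215, -0.216]
wrist_force: [-4.4, 0.8, 11.3]
width: 0.004
```

Emit:
arm_command --pt "0 -0.003 0 0" --pt "0 -0.003 0 0" --pt "0 -0.004 0 0" --pt "0 -0.005 0 0" --pt "0 -0.008 0 0" --pt "0 -0.015 0 0" --pt "0 -0.018 0 0" --pt "0 0 0 0" --pt "0 0 0 0"

```text
time: 8.3
tool_pos: [0.4318, -0.1216, 0.1013]
tcp_rot: [-1.56, 0.215, -0.215]
wrist_force: [-0.2, 0.3, -0.2]
width: -0.002
```

Run:
```python
from h import *
from workcell import sensors,read_camera
s=sensors.read_state();print(s["time"],s["tool_pos"],s["wrist_force"])
R=Rn.from_rotvec(s["tcp_rot"]).as_matrix();print(R.round(3))
print("tool delta to orange",(R.T@(np.array([.4494,.0823,.1])-s["tool_pos"])).round(4))
c=read_camera("scene");print(blob(c["color"],"blue",(310,340,258,285)))
```

```text
8.3 [ 0.43175558 -0.1216227   0.10131418] [-0.17458102  0.31224744 -0.16974712]
[[ 0.963  0.     0.271]
 [-0.271 -0.     0.963]
 [ 0.    -1.     0.   ]]
tool delta to orange [-0.0382  0.0013  0.2011]
(array([324. , 268.5]), array([319, 265,  11,   8,  74], dtype=int32))
```

Blue is back up at exactly its rest pixel (324.0,268.5). Moving over to orange.

Emit:
arm_command --pt "-0.0038 0 0.0201 0" --pt "-0.0038 0 0.0201 0" --pt "-0.0038 0 0.0201 0" --pt "-0.0038 0 0.0201 0" --pt "-0.0038 0 0.0201 0" --pt "-0.0038 0 0.0201 0" --pt "-0.0038 0 0.0201 0" --pt "-0.0038 0 0.0201 0" --pt "-0.0038 0 0.0201 0" --pt "-0.0038 0 0.0201 0" --pt "0 0 0 0" --pt "0 0 0 0"

```text
time: 9.85
tool_pos: [0.4491, 0.0817, 0.1007]
tcp_rot: [-1.561, 0.216, -0.214]
wrist_force: [0.7, 0.4, -0.1]
width: 0.0
```

Run:
```python
from h import *
from workcell import sensors, read_camera
s=sensors.read_state();c=read_camera("wrist");cv2.imwrite("pics/w2.png",c["color"][:,:,::-1])
print(s["time"],np.round(s["tool_pos"],4),s["wrist_force"])
h=cv2.cvtColor(c["color"],cv2.COLOR_RGB2HSV)
m=((h[...,0]>3)&(h[...,0]<20)&(h[...,1]>150)&(h[...,2]>110)).astype(np.uint8);m[:180]=0;m[250:]=0;m[:,:210]=0;m[:,300:]=0
ct=max(cv2.findContours(m,0,1)[0],key=cv2.contourArea);(u,v),r=cv2.minEnclosingCircle(ct);print(u,v,r)
o,d=wray(c,s,u,v);p=o+d*(.06-o[2])/d[2];print("on .06",p.round(4))
tp=np.load("top0.npy",allow_pickle=True).item();sc=np.load("scene0.npy",allow_pickle=True).item()
p,e=tri([(o,d),ray(tp,288.1,205.2),ray(sc,268.1,224.2)]);print(p.round(4),np.round(e,4))
R=Rn.from_rotvec(s["tcp_rot"]).as_matrix();print("tool delta",(R.T@(p-s["tool_pos"])).round(4))
```

```text
9.85 [0.4491 0.0817 0.1007] [ 0.67770067  0.44172071 -0.06908479]
255.98402404785156 211.5303497314453 19.503202438354492
on .06 [0.449  0.0831 0.06  ]
[0.4492 0.0823 0.0581] [0.0004 0.0002 0.0003]
tool delta [0.     0.0426 0.0006]
```

View pics/w2.png

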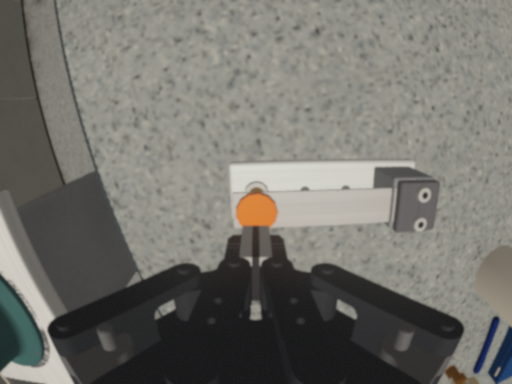

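The wrist view shows the orange pad at (256,211), directly ahead of the fingertips, and three views agree to 0.4 mm. Pressing now.

Emit:
arm_command --pt "0 0.008 0 0" --pt "0 0.012 0 0" --pt "0 0.01 0 0" --pt "0 0.004 0 0" --pt "0 0.003 0 0" --pt "0 0.003 0 0" --pt "0 0.003 0 0" --pt "0 0.003 0 0" --pt "0 0.003 0 0" --pt "0 0.002 0 0" --pt "0 0.001 0 0" --pt "0 0.001 0 0" --pt "0 0.001 0 0" --pt "0 0 0 0" --pt "0 0 0 0"

```text
time: 11.78
tool_pos: [0.4499, 0.0822, 0.0474]
tcp_rot: [-1.56, 0.215, -0.215]
wrist_force: [0.2, 0.1, 3.5]
width: 0.003
```

Emit:
arm_command --pt "0 0.001 0 0" --pt "0 0.001 0 0" --pt "0 0 0 0" --pt "0 0 0 0"

```text
time: 12.28
tool_pos: [0.4501, 0.0822, 0.0465]
tcp_rot: [-1.56, 0.215, -0.215]
wrist_force: [-3.2, 0.3, 12.2]
width: 0.003
```

On the stop: force rose from 3.5 to 12 N at 46.5 mm. Holding, then lifting.

Emit:
arm_command --pt "0 0 0 0" --pt "0 0 0 0" --pt "0 0 0 0" --pt "0 0 0 0" --pt "0 0 0 0" --pt "0 0 0 0" --pt "0 0 0 0" --pt "0 0 0 0" --pt "0 0 0 0" --pt "0 0 0 0" --pt "0 0 0 0" --pt "0 0 0 0"

```text
time: 13.78
tool_pos: [0.4501, 0.0822, 0.0464]
tcp_rot: [-1.56, 0.215, -0.215]
wrist_force: [-3.3, -1.0, 12.0]
width: 0.001
```

Run:
```python
from h import *
from workcell import sensors,read_camera
s=sensors.read_state();print(s["time"],s["tool_pos"],s["wrist_force"])
c=read_camera("scene");o=cv2.resize(c["color"][150:310,170:390],None,fx=3.5,fy=3.5,interpolation=cv2.INTER_CUBIC);cv2.imwrite("pics/s3.png",o[:,:,::-1])
```

```text
13.775 [0.45008638 0.08217363 0.04644199] [-3.2888514  -1.03966044 12.00249445]
```

Emit:
arm_command --pt "0 -0.003 0 0" --pt "0 -0.003 0 0" --pt "0 -0.004 0 0" --pt "0 -0.005 0 0" --pt "0 -0.008 0 0" --pt "0 -0.02 0 0" --pt "0 -0.03 0 0" --pt "0 -0.03 0 0" --pt "0 -0.03 0 0" --pt "0 -0.015 0 0" --pt "0 0 0 0" --pt "0 0 0 0" --pt "0 0 0 0" --pt "0 0 0 0"

```text
time: 15.58
tool_pos: [0.449, 0.082, 0.1922]
tcp_rot: [-1.561, 0.217, -0.214]
wrist_force: [-0.6, -0.4, 0.6]
width: 0.003
```

Run:
```python
from h import *
from workcell import sensors,read_camera
s=sensors.read_state();print(s["time"],s["tool_pos"],s["wrist_force"],np.abs(s["joint_vel"]).max())
c=read_camera("scene")
for n,w in (("blue",(310,340,258,285)),("orange",(255,285,215,240)),("black",(208,226,186,202))): print(n,blob(c["color"],n,w))
a=np.load("scene0.npy",allow_pickle=True).item()["color"].astype(int)
print("beaker diff",np.abs(a-c["color"])[160:198,182:210].mean())
o=cv2.resize(c["color"][150:310,170:390],None,fx=3.5,fy=3.5,interpolation=cv2.INTER_CUBIC);cv2.imwrite("pics/s4.png",o[:,:,::-1])
```

```text
15.575 [0.44899892 0.08204331 0.19222857] [-0.60656395 -0.35959823  0.58215243] 0.007739291012367651
blue (array([324. , 268.5]), array([319, 265,  11,   8,  74], dtype=int32))
orange (array([268.06122449, 224.55102041]), array([264, 222,   9,   6,  49], dtype=int32))
black (array([216.08, 193.68]), array([213, 192,   7,   4,  25], dtype=int32))
beaker diff 2.157268170426065
```

View pics/s3.png

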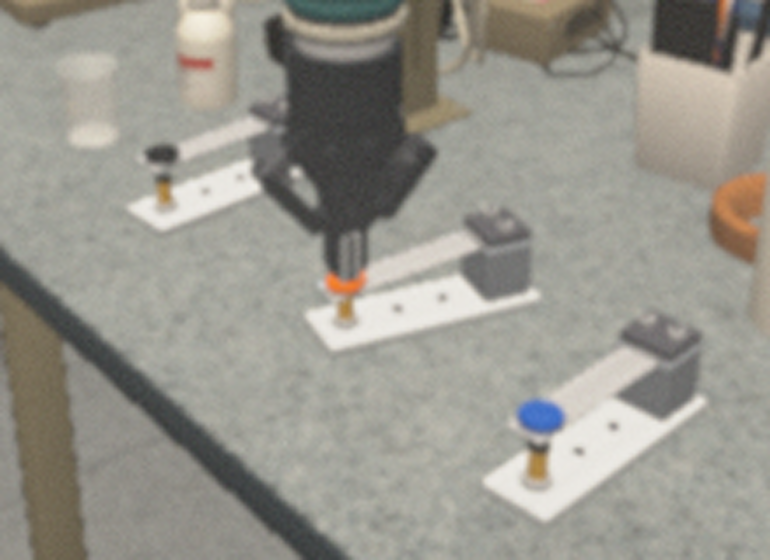

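View pics/s4.png

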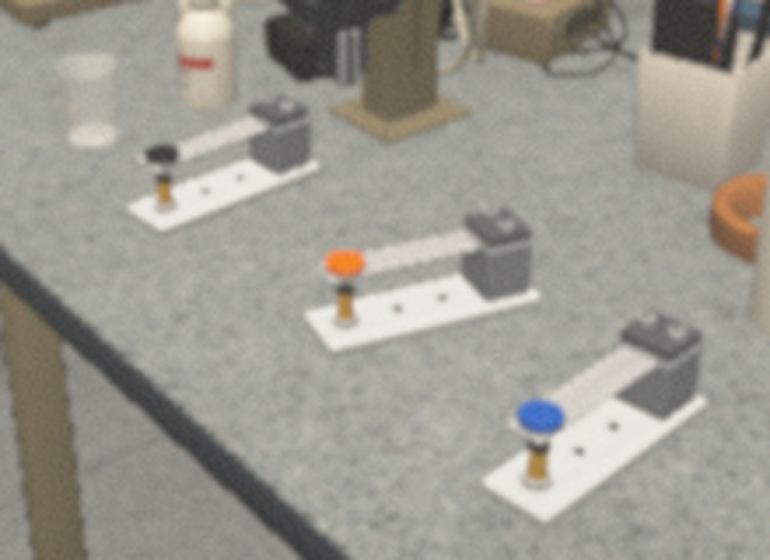

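The first picture shows orange pressed while blue is up. The second shows all three pads back at their starting pixels, the beaker unmoved and the gripper clear.

```bash
python3 -c "
from workcell import job
print(job.finish_job())"
```

```text
the job is handed in; nothing more can be done
None
```

I pressed the blue pad to its stop, held it there and let it spring back up, then did the same with the orange pad. I handed the job in at about 15.6 s; no verdict was reported.

- **Blue:** about 5.7 N just above the stop, rising to about 11 N on it, with the TCP at 46.3 mm. I held it there for about 1.6 s.
- **Orange:** about 3.5 N just above the stop, rising to about 12 N on it, with the TCP at 46.5 mm. I held it there for about 1.6 s. Blue is the stiffer spring, roughly 1.6 times, going by single force readings that carry about 1 N of noise.
- **Last checks:** in the scene camera all three pads were back at their starting pixels, within 0.2 px. The beaker looked unmoved, the gripper was clear at z = 0.19 m, and the wrist force was back within sensor noise.
- **Disagreements:** none beyond calibration error. Pad heights came out at 56–58 mm, where the text gives 60 mm for the top, because the colour blobs include the side of the disc.

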